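# Nest three tapered pots in a lying cradle by pushing

## Task

Nest the three square tapered pots into one stack in the low cradle, where the blue pot already lies: first the grey pot goes foot first into the mouth of the blue one, then the red pot foot first into the mouth of the grey one. Push the stack fully home, so that each pot sits as deep as it goes in the one before and the blue one is up against the cradle's end stop, all lying squarely in the cradle, and do not knock over or shove the things standing round about.

Things in the scene. Friction and masses are not known exactly. Their poses are not given: they have to be found in the camera images.
- cradle: Low dark steel cradle fixed to the table: floor plate 180 x 92 x 5 mm with two aluminium side rails (60 mm apart inside, top 11 mm above the table) and an end stop 45 mm high, 70 mm wide at its far (+x) end. Origin: centre of its underside; x runs along it to the stop, z up; the floor is at z = 5 mm.
- cradle_stop (a point): Point on the cradle's floor (5 mm above the table) at the middle of the end stop's inner face; it lies 82 mm along x from the cradle origin. Fixed obstacle nearby: the upright stem of a candelabra, 60 mm thick and 0.64 m tall on a foot 124 mm wide, stands on the table 0.37 m ahead of the robot base and 0.025 m left of its centre line; keep the arm to the left of it.
- pot_blue: Blue tapered pot, loose, lying in the cradle, foot to the stop and 2 to 12 mm short of it. Its frame: origin on the flat side it lies on, under mid-length; x points from mouth to foot, z up. Foremost point of the foot at x = +37.5 mm; mouth's lower edge at x = -37.5 mm, its top edge at x = -28 mm, z = 53 mm. When it touches the stop its origin is 37.5 mm before the stop.
- pot_grey: Bare aluminium pot, loose on the table, same shape and frame as pot_blue: square, mouth 54 mm, walls 2.5 mm tapering 10 deg each side, 75 mm long, about 0.15 kg, solid heavy foot. At x = 0 it is 43 mm wide and about 42 mm high (grasp there). Two ears flush with the mouth, at x = -37.5 to -31.5 mm, reach 37 mm out from the centre line each side, 10 to 34 mm above its underside: push on them.
- pot_red: Red pot, loose on the table, same shape and frame as pot_grey. Every foot is bevelled underneath and rides up over the lip of the next mouth when pushed (2 to 10 N). Fully nested, a pot's origin is at x = -23 mm, z = +2.5 mm in the frame of the pot it is in (1.5 mm side clearance), so only 23 mm of it shows behind that pot's mouth.
- gas_nozzle_2: Bystander: brass-coloured gas nozzle, 21 mm diameter, 64 mm tall, standing upright on the left of the cradle. Origin under its centre.
- spray_can: Bystander: white aerosol can with a red cap, 58 mm diameter, 217 mm tall, standing beyond the cradle. Origin under its centre.
- spatter_gel: Bystander: blue tin with a silver lid, 68 mm diameter, 53 mm tall. Origin under its centre.
- tape_measure: Bystander: yellow and black tape measure, 63 x 75 x 33 mm. Origin under its centre.
- angle_offcut: Bystander: offcut of grey steel angle, 40 x 80 x 40 mm. Origin under its centre.

How it is judged:
By the outcome, as a careful person would: the job done as asked, in the order asked, and still so for the second after the job is handed in, with the robot touching nothing.
It also fails if it takes over 66 s, if anything falls off the work surface, if the arm or the gripper's body presses on something with over 40 N, if the wrist force passes 120 N, or if a joint passes its speed limit or range.

## Robot

A 6-joint arm with a two-finger parallel gripper is mounted at the origin on the work surface; the furniture and walls round the work are solid. World frame = base frame: x ahead of the robot, y to its left, z up, the work surface at z = 0. Lengths are in mm, angles in rad, forces in N, time in s.
With the tool pointing down it reaches from about 275 to 750 mm from the base axis. Payload 10.2 kg.
Tool frame: the origin (TCP) lies at the centre of the arm's flange, where the gripper is bolted on; the fingertips stand 173 mm ahead of it and the grasp point (between the pads) lies 155 mm ahead of it; z points along the fingers, y is the line along which they close (so a half turn about z gives the same grasp; the last joint's range is limited). The gripper opens to 85 mm and grips with 20 to 120 N. Pads are 22 mm wide; open, the fingers measure 114 mm over their backs; the gripper's body (76 mm by 85 mm) begins 54 mm behind the grasp point. The pads swing forward as they close: fully open they stand 13 mm farther back than shut.
Start: joints at [1.104, 0.313, 1.498, -0, 1.331, -0.223], TCP at [126.744, 509.479, 404.694] pointing down, gripper open.
Joint ranges: [-2.94, 2.94], [-0.97, 2.17], [0.19, 2.56], [-1.23, 4.37], [0.02, 3.11], [-2.88, 2.88]. Speed limits (rad/s): [2.39, 2.39, 3.01, 3.14, 3.14, 3.14].

## Interface

Orientations are given as a unit quaternion [w, x, y, z].
In Python, from rig import ctrl, camrig gives the robot as it stands (ctrl), with the cameras (camrig).
- The arm moves only by the tool steer_hand, called after "Emit:" in YAML: its name, and indented under it one key for each argument. Schema: {"type":"object","properties":{"steps":{"type":"object","properties":{"sx":{"type":"array","items":{"type":"number"},"minItems":1,"maxItems":8},"sy":{"type":"array","items":{"type":"number"},"minItems":1,"maxItems":8},"sz":{"type":"array","items":{"type":"number"},"minItems":1,"maxItems":8},"ax":{"type":"array","items":{"type":"number"},"minItems":1,"maxItems":8},"ay":{"type":"array","items":{"type":"number"},"minItems":1,"maxItems":8},"az":{"type":"array","items":{"type":"number"},"minItems":1,"maxItems":8}},"additionalProperties":false,"required":["sx","sy","sz","ax","ay","az"]},"jaw":{"type":"number"},"grip_force":{"type":"number"},"only":{"type":"string"},"quiet":{"type":"boolean"},"lines":{"type":"string"}},"required":["steps"],"additionalProperties":false}. steps is an object with one list for each field, all of the same length, 1 to 8, a row being the entries at one place: sx, sy, sz (the shift in mm), ax, ay, az (a rotation vector in rad); each row is the pose to reach, as a shift and turn from the pose commanded when the call began, along the tool's axes at that moment; what a row does not reach only later rows make up. A row lasts 1/10 s, in which the tool goes at most 50 mm and 0.15 rad, less where a joint would pass 70% of its speed; a pose out of reach is approached as far as the arm can. jaw is the opening from 0.0 (shut) to 1.0 (fully open), set as the call begins (left out keeps the last). The fingers move at their own pace and stop on an object; grip_force is the grip in N (left out, the last holds). Time passes only in rows, so rows that do not move let the fingers close. The tool returns the time, the measured TCP pose, the force, the opening and the grip force at its end. only (a regular expression) keeps the lines of the reply that match it, lines (a string "A,B") keeps lines A to B, and quiet returns only ok. Input that does not fit is refused with a message, and nothing moves.
- ctrl.sense(): the state, without advancing time (a new reading comes with each control period).
- camrig.capture(name): name is "side" or "top" or "wrist"; returns the picture (480x640x3 uint8, red, green, blue); there is no depth.
- camrig.calibration(name): a dict with "fx", "fy", "cx", "cy" (pixels), "distortion" ([k1, k2, p1, p2, k3] as OpenCV has them; the pictures are not rectified), "position" and "attitude" of the camera in the world. Camera axes: x right, y down, z forward; pixel columns grow to the right and rows downward; lengths in mm; the calibration is good to about 2 mm. A picture is of the moment at which its call begins: read the wrist's pose just before it. calibration takes no time and is no camera call; for the wrist camera it gives the pose at the moment of the call.
- ctrl.finish_job(): hands the job in; it is judged then, once.
The state is a dict: "time_s": time; "joints": joint angles; "dq": joint speeds; "tau": joint torques, N m; "eef_pos": TCP position; "ee_rot": TCP orientation; "force": force on the tool from outside, world axes, zero at the start; "wrist_torque": the same for the moment, N m; "grip_width": opening from 0.0 (shut) to 1.0 (fully open); "grip_force": force on a finger pad.
Only numpy, scipy, OpenCV 4.12 (cv2) and the standard library are available. Lean on these libraries where they do the work, as an engineer would, in place of code of your own. Each camera call takes 0.05 s, during which the arm holds its last target. There are 200 camera calls.

## Working session

There is one attempt and no reset: what is moved stays moved. The work goes in short steps, Python scripts to look and compute and a tool call to move; the robot and the scene stay as the last step left them, time stands still between calls to the robot, and variables do not carry over. Pictures are saved under pics/ and viewed, at most 11 in all, crops included, and the job is handed in when it is done.

```bash
ls; mkdir -p pics; python3 - <<'E'
from rig import ctrl, camrig
import cv2
print(ctrl.sense())
for n in("top","side"):
    cv2.imwrite(f"pics/{n}0.png",camrig.capture(n)[:,:,::-1]); print(n,camrig.calibration(n))
E
```

```text
pics
rig.py
{'time_s': 0.0, 'joints': array([ 1.10363930e+00,  3.13439991e-01,  1.49842674e+00, -8.16544955e-07,
        1.33103612e+00, -2.23417409e-01]), 'dq': array([-0.00126443, -0.00216093,  0.00047241, -0.00128457,  0.00035139,
       -0.00138961]), 'tau': array([-1.16574470e-04, -4.12274122e+01, -2.59734803e+01, -2.06426766e-04,
        4.22125391e-03,  3.04745720e-05]), 'eef_pos': array([126.70191936, 509.43966561, 404.14395441]), 'ee_rot': array([-2.21356075e-04,  1.21568235e-01,  9.92582861e-01, -6.16567689e-04]), 'force': array([-0.32604163, -1.02952204, -1.12460199]), 'wrist_torque': array([ 0.00125961, -0.00722436, -0.00767328]), 'grip_force': 0.0, 'grip_width': 1.0023464222846796}
top {'fx': 524.2095680974027, 'fy': 524.2095680974027, 'cx': 309.2601426555357, 'cy': 237.29961039281116, 'distortion': array([0.053966, 0.      , 0.      , 0.      , 0.      ]), 'position': array([391.68471292, 188.51562156, 894.36954758]), 'attitude': array([-0.06852025,  0.71183895, -0.69768355,  0.04275464])}
side {'fx': 466.27218617279783, 'fy': 466.27218617279783, 'cx': 316.5049158919714, 'cy': 240.61584766749732, 'distortion': array([-0.02373191,  0.        ,  0.        ,  0.        ,  0.        ]), 'position': array([ 241.58507798, -458.37393923,  456.21478694]), 'attitude': array([-0.49653844,  0.8462785 , -0.16622265,  0.09814436])}
```

View pics/top0.png

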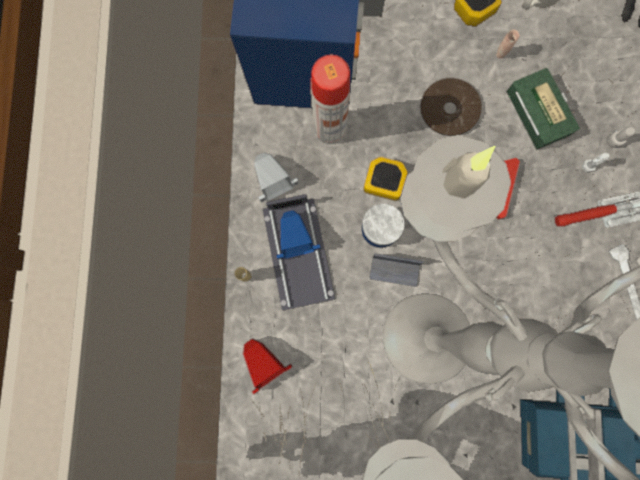

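View pics/side0.png

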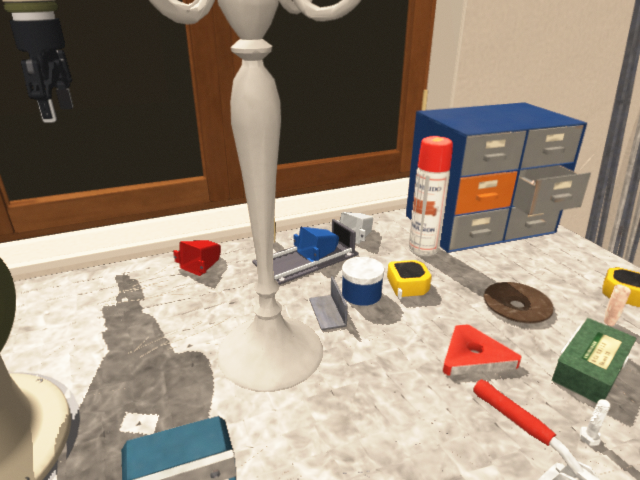

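Blue pot (295,230) lies in the cradle, its foot up towards the stop at about (290,203). Grey is at (272,175) past the stop and red at (265,365). I'll enlarge crops to read corner points.

```bash
cat > h.py <<'E'
from rig import ctrl, camrig
import numpy as np, cv2
from scipy.spatial.transform import Rotation as R
def rot(q): return R.from_quat([q[1],q[2],q[3],q[0]])
def px2w(name,pts,z,cal=None):
    c=cal or camrig.calibration(name); K=np.array([[c['fx'],0,c['cx']],[0,c['fy'],c['cy']],[0,0,1]])
    u=cv2.undistortPoints(np.array(pts,float).reshape(-1,1,2),K,c['distortion'])[:,0]
    d=rot(c['attitude']).apply(np.c_[u,np.ones(len(u))]); z=np.broadcast_to(z,len(u))
    return c['position']+d*((z-c['position'][2])/d[:,2])[:,None]
def w2px(name,P,cal=None):
    c=cal or camrig.calibration(name); K=np.array([[c['fx'],0,c['cx']],[0,c['fy'],c['cy']],[0,0,1]])
    p=rot(c['attitude']).inv().apply(np.array(P,float)-c['position'])
    return cv2.projectPoints(p,np.zeros(3),np.zeros(3),K,c['distortion'])[0][:,0]
E
python3 - <<'E'
import cv2,numpy as np
i=cv2.imread("pics/top0.png")
a=cv2.resize(i[140:310,225:345],None,fx=3.5,fy=3.5,interpolation=cv2.INTER_CUBIC)
b=cv2.resize(i[330:400,230:310],None,fx=4,fy=4,interpolation=cv2.INTER_CUBIC)
o=np.zeros((600,750,3),np.uint8);o[:595,:420]=a;o[:280,425:745]=b
cv2.imwrite("pics/crop1.png",o)
E
```

```text
(no output)
```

View pics/crop1.png

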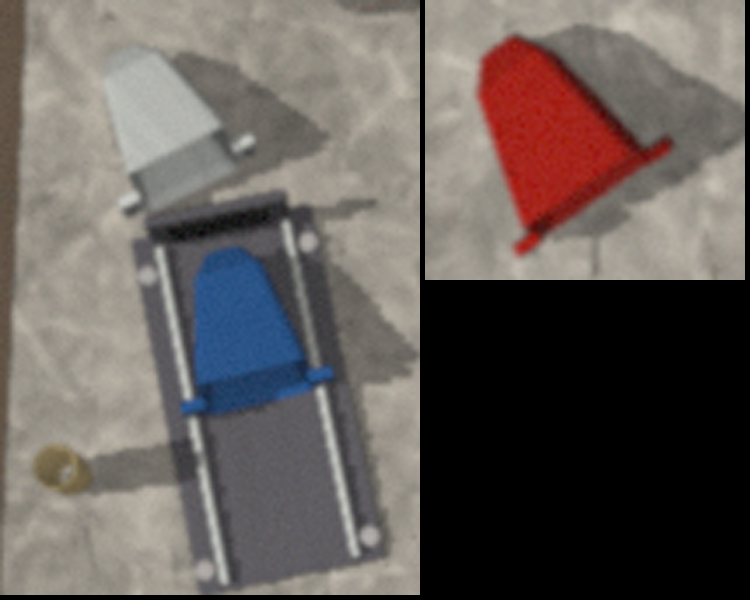

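```bash
cat > fit.py <<'E'
from h import *
from scipy.optimize import least_squares
A=lambda l:[((x+.5)/3.5-.5+225,(y+.5)/3.5-.5+140) for x,y in l]
B=lambda l:[((x-425+.5)/4-.5+230,(y+.5)/4-.5+330) for x,y in l]
pot=np.array([[-34.5,37,34],[-34.5,-37,34],[-28,27,53],[-28,-27,53],[37.5,0,29]])
def fit(model,px,x0,z0=0,name="top",cal=None):
    f=lambda p:(w2px(name,R.from_euler('z',p[2]).apply(model)+[p[0],p[1],z0],cal)-px).ravel()
    r=least_squares(f,x0); return r.x,np.round(r.fun,1)
if __name__=="__main__":
    print("grey",fit(pot,A([(121,203),(254,141),(133,172),(220,127),(131,49)]),[500,230,.5]))
    print("blue",fit(pot,A([(182,405),(333,373),(196,384),(304,358),(235,252)]),[400,220,.2],5))
    print("red",fit(pot,B([(518,247),(669,144),(533,225),(637,153),(498,50)]),[180,240,.6]))
    fl=px2w("top",A([(200,595),(385,553),(135,242),(312,207)]),5);print("floor",fl.round(1))
    rl=px2w("top",A([(225,583),(160,248),(357,555),(288,222)]),11);print("rail",rl.round(1))
    st=px2w("top",A([(152,225),(287,205),(150,213),(285,192)]),45);print("stop top",st.round(1))
    print("by",px2w("top",[(242,274),(383,222),(386,178),(395,270)],[64,53,33,0]).round(0), px2w("top",A([(62,465)]),60))
    c=camrig.calibration("side")
    for z in(100,300,500,640): print(z,w2px("side",[[370,25,z]]))
E
python3 fit.py
```

```text
grey (array([6.40890228e+02, 2.91241856e+02, 4.62037400e-01]), array([-0.8,  0.5,  0.9, -0.2, -1.9,  0.7,  2.8, -0.2, -1. , -0.8]))
blue (array([5.37300001e+02, 2.46364472e+02, 2.12138973e-01]), array([-0.5,  0.3,  0.4,  0.8, -0.3, -0.3,  1.7,  0.8, -1.4, -1.7]))
red (array([326.59105581, 295.16589354,   0.62911897]), array([ 0.3,  1.4,  1. , -0.2, -2.1,  1.2,  0.6, -1.2,  0.2, -1.2]))
floor [[408.6 266.1   5. ]
 [430.6 177.6   5. ]
 [581.5 303.9   5. ]
 [600.6 216.3   5. ]]
rail [[414.4 253.8  11. ]
 [577.4 290.6  11. ]
 [429.1 191.   11. ]
 [591.5 227.8  11. ]]
stop top [[581.3 290.9  45. ]
 [592.  227.   45. ]
 [587.1 292.1  45. ]
 [598.3 228.1  45. ]]
by [[462. 326.  64.]
 [552. 102.  53.]
 [632.  95.  33.]
 [480.  76.   0.]] [[465.06732008 326.40787772  60.        ]]
100 [[266.86139995 293.6677861 ]]
300 [[257.59210308 144.10282739]]
500 [[244.61011852 -73.04067427]]
640 [[ 232.41269968 -287.51758078]]
```

```bash
cat > go.py <<'E'
# usage: go.py x y z yaw : tool-axis shift/rotvec from the present pose to TCP at x,y,z, jaws across a pot of that yaw
import sys; from h import *
def Rt(th): return R.from_matrix(np.array([[-np.cos(th),-np.sin(th),0],[-np.sin(th),np.cos(th),0],[0,0,-1]]).T.T)
x,y,z,th=map(float,sys.argv[1:5]); s=ctrl.sense(); T=rot(s['ee_rot'])
X=np.array([-np.cos(th),-np.sin(th),0]);Y=np.array([-np.sin(th),np.cos(th),0]);Z=np.cross(X,Y)
G=R.from_matrix(np.c_[X,Y,Z])
print("d",T.inv().apply(np.array([x,y,z])-s['eef_pos']).round(1),"rv",(T.inv()*G).as_rotvec().round(3),"pos",s['eef_pos'].round(1))
E
python3 go.py 641 291 330 .462; python3 - <<'E'
from h import *
print("can",px2w("top",[(331,80)],217),px2w("top",[(331,140)],0))
print("edge",px2w("top",[(231,155),(222,330)],0))
print("cups",px2w("top",[(455,190),(430,340),(410,470)],560).round(), px2w("top",[(455,190),(430,340)],640).round())
E
```

```text
d [-551.8  -87.7   74.2] rv [-0.001 -0.001 -0.706] pos [126.7 509.4 404.2]
can [[717.09321838 189.78228159 217.        ]] [[709.00386332 188.23778211   0.        ]]
edge [[679.21210334 365.44922598   0.        ]
 [372.74101321 366.40757936   0.        ]]
cups [[477. 108. 560.]
 [382. 125. 560.]
 [306. 138. 560.]] [[457. 127. 640.]
 [384. 140. 640.]]
```

```bash
python3 go.py 450 400 404 .222
```

```text
d [-3.401e+02 -2.820e+01  1.000e-01] rv [-0.001 -0.001 -0.466] pos [126.7 509.4 404.2]
```

Emit:
steer_hand:
  steps: {"sx": [-45, -90, -135, -180, -225, -270, -310, -340], "sy": [-4, -8, -12, -16, -20, -24, -27, -28], "sz": [0, 0, 0, 0, 0, 0, 0, 0], "ax": [0, 0, 0, 0, 0, 0, 0, 0], "ay": [0, 0, 0, 0, 0, 0, 0, 0], "az": [-0.1, -0.2, -0.3, -0.4, -0.46, -0.466, -0.466, -0.466]}
  jaw: 0.75

```text
time_s: 0.9
eef_pos: [452.1, 399.0, 404.1]
ee_rot: [-0.0, -0.11, 0.994, -0.0]
force: [-1.0, -0.0, -0.3]
grip_width: 0.749
grip_force: 0.0
```

```bash
python3 - <<'E'
from h import *
s=ctrl.sense();print(s['joints'].round(3),s['eef_pos'],s['force'],s['time_s'])
cv2.imwrite("pics/s1.png",camrig.capture("side")[:,:,::-1])
cv2.imwrite("pics/t1.png",camrig.capture("top")[:,:,::-1])
E
python3 go.py 641 291 330 .462
```

```text
[ 0.529  0.488  1.246 -0.     1.409 -1.262] [452.10891056 398.96641333 404.1012101 ] [-0.9602068  -0.01067848 -0.32114026] 0.9
d [-160.3 -145.8   73.5] rv [-0.001 -0.001 -0.244] pos [453.  398.6 403.5]
```

View pics/t1.png

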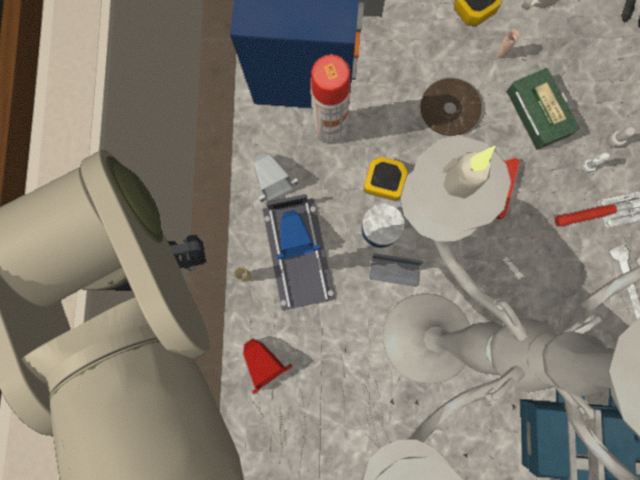

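The top view shows the arm's links left of the tool (disc at (130,200), gripper at (190,250)), so clear of the candelabra. I'll move on over the grey pot.

Emit:
steer_hand:
  steps: {"sx": [-40, -80, -120, -160, -160, -160, -160], "sy": [-36, -72, -110, -146, -146, -146, -146], "sz": [0, 0, 10, 25, 50, 74, 74], "ax": [0, 0, 0, 0, 0, 0, 0], "ay": [0, 0, 0, 0, 0, 0, 0], "az": [-0.06, -0.12, -0.18, -0.244, -0.244, -0.244, -0.244]}
  jaw: 0.75

```text
time_s: 1.7
eef_pos: [637.9, 293.0, 326.2]
ee_rot: [-0.004, -0.231, 0.973, -0.0]
force: [0.5, 0.9, -0.2]
grip_width: 0.753
grip_force: 0.0
```

```bash
python3 - <<'E'
from h import *
s=ctrl.sense();print(s['joints'].round(3),s['eef_pos'],s['force'],s['time_s'])
c=camrig.calibration("wrist");print(c)
import pickle;pickle.dump(c,open("w1.pkl","wb"))
cv2.imwrite("pics/w1.png",camrig.capture("wrist")[:,:,::-1])
E
```

```text
[ 0.264  0.777  0.964  0.     1.408 -1.773] [637.89462004 292.95424225 326.23469416] [ 0.48471887  0.88960252 -0.22070295] 1.7
{'fx': 394.18202663335745, 'fy': 394.18202663335745, 'cx': 316.247429063523, 'cy': 245.06143718394904, 'distortion': array([-0.00774037,  0.        ,  0.        ,  0.        ,  0.        ]), 'position': array([571.98731957, 260.08262143, 295.85564244]), 'attitude': array([0.07271541, 0.51968789, 0.84279957, 0.11969065])}
```

View pics/w1.png

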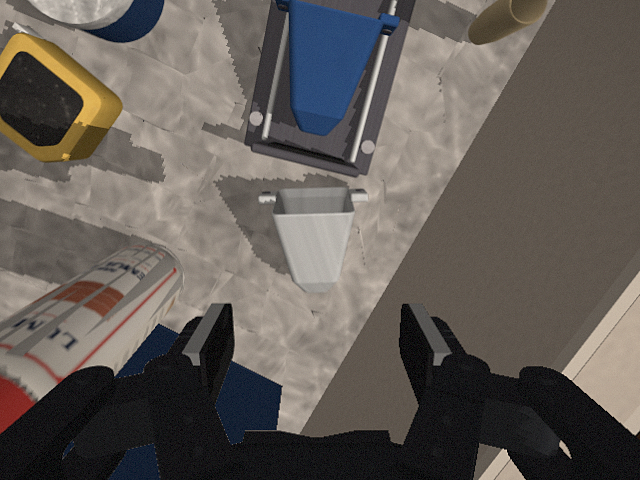

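```bash
python3 - <<'E'
from fit import *; import pickle
c=pickle.load(open("w1.pkl","rb"))
print(fit(pot,np.array([(368,196),(259,198),(353,211),(275,213),(314,291)],float),[640,290,.46],0,"wrist",c))
print(px2w("wrist",[(265,137),(355,163)],11,c).round(1),px2w("wrist",[(255,145),(362,174)],45,c).round(1))
E
python3 go.py 640 290 183 .462
```

```text
(array([6.40585479e+02, 2.93559658e+02, 4.78092550e-01]), array([ 0.9, -0.2, -0.8, -0.8,  3.7,  0.1, -4.6, -0.8,  1. ,  2.4]))
[[591.2 230.3  11. ]
 [578.7 294.8  11. ]] [[596.  230.3  45. ]
 [581.9 297.8  45. ]]
d [ -1.   -4.2 146.3] rv [ 0.001 -0.004  0.005] pos [637.8 293.5 329.3]
```

```bash
python3 go.py 640.6 293.2 183 .475
```

```text
d [ -2.9  -1.7 146.3] rv [ 0.001 -0.004 -0.008] pos [637.8 293.5 329.3]
```

Emit:
steer_hand:
  steps: {"sx": [-3, -3, -3, -3, -3, -3, -3], "sy": [-1.7, -1.7, -1.7, -1.7, -1.7, -1.7, -1.7], "sz": [35, 75, 110, 135, 146, 146, 146], "ax": [0, 0, 0, 0, 0, 0, 0], "ay": [-0.004, -0.004, -0.004, -0.004, -0.004, -0.004, -0.004], "az": [-0.008, -0.008, -0.008, -0.008, -0.008, -0.008, -0.008]}

```text
time_s: 2.45
eef_pos: [642.0, 293.4, 187.1]
ee_rot: [0.004, -0.235, 0.972, 0.0]
force: [-0.2, 0.4, 1.4]
grip_width: 0.749
grip_force: 0.0
```

Emit:
steer_hand:
  steps: {"sx": [0, 0, 0, 0, 0, 0], "sy": [0, 0, 0, 0, 0, 0], "sz": [0, 0, 0, 0, 0, 0], "ax": [0, 0, 0, 0, 0, 0], "ay": [0, 0, 0, 0, 0, 0], "az": [0, 0, 0, 0, 0, 0]}
  jaw: 0.0
  grip_force: 40

```text
time_s: 3.05
eef_pos: [641.9, 293.2, 187.2]
ee_rot: [0.003, -0.235, 0.972, 0.001]
force: [-1.8, 0.6, 6.0]
grip_width: 0.534
grip_force: 39.5
```

```bash
python3 go.py 640.6 293.2 183 .475
```

```text
d [1.2 0.6 4.2] rv [-0.001  0.007 -0.001] pos [641.9 293.2 187.2]
```

```bash
python3 - <<'E'
from fit import *; import pickle
c=pickle.load(open("w1.pkl","rb"))
i=cv2.imread("pics/w1.png")[0:220,220:440]
cv2.imwrite("pics/w1c.png",cv2.resize(i,None,fx=2.7,fy=2.7,interpolation=cv2.INTER_CUBIC))
E
```

Emit:
steer_hand:
  steps: {"sx": [0, 0, 0, 0, 0], "sy": [0, 0, 0, 0, 0], "sz": [-20, -50, -90, -110, -110], "ax": [0, 0, 0, 0, 0], "ay": [0, 0, 0, 0, 0], "az": [0, 0, 0, 0, 0]}

```text
time_s: 3.55
eef_pos: [641.4, 292.9, 299.4]
ee_rot: [0.006, -0.235, 0.972, 0.001]
force: [0.5, 0.2, -2.0]
grip_width: 0.528
grip_force: 40.4
```

View pics/w1c.png

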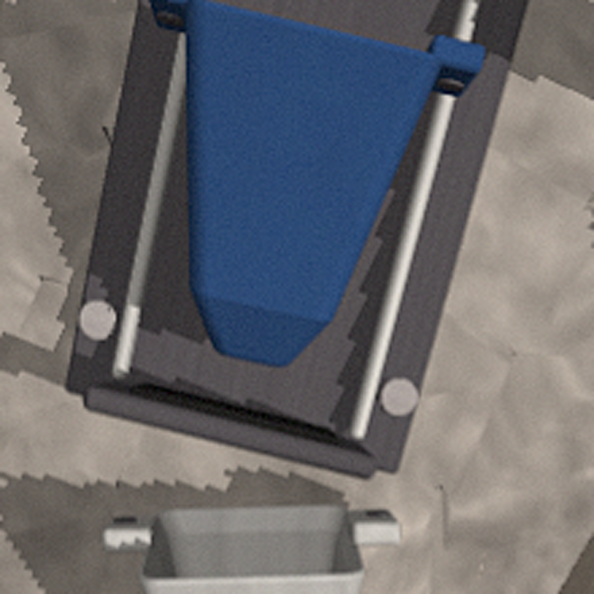

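```bash
python3 - <<'E'
from fit import *; import pickle
c=pickle.load(open("w1.pkl","rb"))
C=lambda l:[((x+.5)/2.7-.5+220,(y+.5)/2.7-.5) for x,y in l]
r=px2w("wrist",C([(122,372),(182,45),(360,435),(447,95)]),11,c);print(r.round(1))
for a,b in((0,1),(2,3)): d=r[a]-r[b];print("yaw",np.arctan2(d[1],d[0]))
u=np.array([np.cos(.22),np.sin(.22)]);v=np.array([-u[1],u[0]])
print("lat",(r[:,:2]@v).round(1),"along",(r[:,:2]@u).round(1))
st=px2w("wrist",C([(95,390),(375,460),(85,408),(370,477)]),45,c)
print("stop along",(st[:,:2]@u).round(1),"lat",(st[:,:2]@v).round(1))
e=px2w("wrist",C([(437,52),(190,3),(483,57)]),[58,58,39],c);print("blue lip,lip,ear along",(e[:,:2]@u).round(1),"lat",(e[:,:2]@v).round(1))
n=px2w("wrist",C([(262,307),(256,358)]),[32,15],c);print("nose",(n[:,:2]@u).round(1),(n[:,:2]@v).round(1))
o=np.array([505,241]);print("top est origin along/lat",o@u,o@v)
T=A([(225,583),(160,248),(357,555),(288,222)]);rt=px2w("top",T,11);print("top rails lat",(rt[:,:2]@v).round(1))
s=np.array([537.3,246.4]);print("blue top",s@u,s@v)
E
```

```text
[[591.5 230.4  11. ]
 [516.3 211.6  11. ]
 [578.  292.9  11. ]
 [497.3 273.6  11. ]]
yaw 0.24452124000273168
yaw 0.23472715985095283
lat [ 95.7  93.8 159.7 158.4] along [627.5 550.1 628.  545. ]
stop along [631.4 631.  635.9 635.1] lat [ 94.5 160.9  93.1 160.9]
blue lip,lip,ear along [549.5 553.1 542.8] lat [149.4  99.5 161. ]
nose [604.1 615.7] [127.1 128.5]
top est origin along/lat 545.4215510744453 124.98532563283692
top rails lat [157.2 157.6  92.7  93.3]
blue top 578.1214786524605 123.20635503371014
```

```bash
python3 go.py 450.9 228.9 299 .222
```

```text
d [198.7  30.1  -1.9] rv [-0.     0.012  0.252] pos [641.4 292.9 299.4]
```

Emit:
steer_hand:
  steps: {"sx": [30, 70, 110, 150, 185, 199, 199, 199], "sy": [5, 10, 17, 23, 28, 30, 30, 30], "sz": [0, 0, 0, 0, 0, 0, 0, 0], "ax": [0, 0, 0, 0.0, 0, 0, 0, 0], "ay": [0, 0, 0, 0.004, 0.004, 0.004, 0.004, 0.004], "az": [0.05, 0.1, 0.16, 0.22, 0.252, 0.252, 0.252, 0.252]}

```text
time_s: 4.35
eef_pos: [450.9, 228.6, 293.7]
ee_rot: [-0.0, -0.111, 0.994, 0.0]
force: [0.3, -0.5, -0.7]
grip_width: 0.53
grip_force: 40.4
```

```bash
python3 go.py 450.9 228.9 220 .222
python3 - <<'E'
from h import *
a=camrig.capture("top")[:,:,::-1];b=camrig.capture("side")[:,:,::-1];c=camrig.capture("wrist")[:,:,::-1]
o=np.zeros((600,800,3),np.uint8)
o[:300,:400]=cv2.resize(a,(400,300));o[:300,400:]=cv2.resize(b[170:320,220:420],(400,300));o[300:,:400]=cv2.resize(c,(400,300))
o[300:,400:]=cv2.resize(a[150:330,200:440],(400,300))
cv2.imwrite("pics/m2.png",o)
E
```

```text
d [-0.1  0.3 73.7] rv [0. 0. 0.] pos [450.9 228.6 293.7]
```

View pics/m2.png

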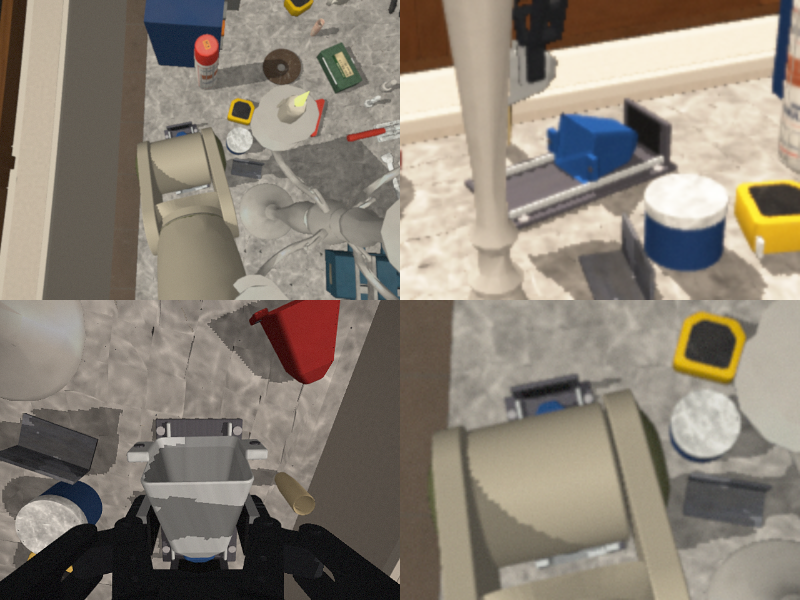

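Pot is held straight and centred over the cradle (wrist view pot centre x≈198, cradle ≈200). Going down.

Emit:
steer_hand:
  steps: {"sx": [0, 0, 0, 0, 0, 0, 0], "sy": [0, 0, 0, 0, 0, 0, 0], "sz": [40, 70, 86, 92, 96, 96, 96], "ax": [0, 0, 0, 0, 0, 0, 0], "ay": [0, 0, 0, 0, 0, 0, 0], "az": [0, 0, 0, 0, 0, 0, 0]}

```text
time_s: 5.2
eef_pos: [450.8, 228.7, 198.6]
ee_rot: [0.001, -0.111, 0.994, 0.0]
force: [-0.5, 0.2, -1.0]
grip_width: 0.526
grip_force: 40.4
```

```bash
python3 go.py 474 234 196 .222
```

```text
d [-23.8   0.1   2.7] rv [0.001 0.001 0.   ] pos [450.8 228.7 198.6]
```

Emit:
steer_hand:
  steps: {"sx": [-5, -10, -15, -20, -20], "sy": [0, 0, 0, 0, 0], "sz": [2.5, 2.5, 2.5, 2.5, 2.5], "ax": [0, 0, 0, 0, 0], "ay": [0, 0, 0, 0, 0], "az": [0, 0, 0, 0, 0]}

```text
time_s: 5.7
eef_pos: [470.6, 233.1, 195.5]
ee_rot: [0.0, -0.111, 0.994, 0.0]
force: [-0.1, -0.4, -1.6]
grip_width: 0.534
grip_force: 40.5
```

Emit:
steer_hand:
  steps: {"sx": [-4, -8, -10, -10, -10], "sy": [0, 0, 0, 0, 0], "sz": [0, 0, 0, 0, 0], "ax": [0, 0, 0, 0, 0], "ay": [0, 0, 0, 0, 0], "az": [0, 0, 0, 0, 0]}

```text
time_s: 6.2
eef_pos: [479.7, 235.2, 195.3]
ee_rot: [-0.0, -0.111, 0.994, 0.0]
force: [-0.7, -0.3, -0.9]
grip_width: 0.534
grip_force: 40.5
```

Emit:
steer_hand:
  steps: {"sx": [0, 0, 0, 0], "sy": [0, 0, 0, 0], "sz": [1, 2, 2, 2], "ax": [0, 0, 0, 0], "ay": [0, 0, 0, 0], "az": [0, 0, 0, 0]}
  jaw: 0.75

```text
time_s: 6.6
eef_pos: [479.7, 235.2, 193.4]
ee_rot: [-0.0, -0.111, 0.994, 0.0]
force: [-0.3, 0.4, -0.2]
grip_width: 0.752
grip_force: 0.0
```

Emit:
steer_hand:
  steps: {"sx": [0, 0, 15, 50, 58, 58, 58, 58], "sy": [0, 0, 0, 0, 0, 0, 0, 0], "sz": [-25, -65, -75, -75, -60, -25, 4, 4], "ax": [0, 0, 0, 0, 0, 0, 0, 0], "ay": [0, 0, 0, 0, 0, 0, 0, 0], "az": [0, 0, 0, 0, 0, 0, 0, 0]}
  jaw: 0.68

```text
time_s: 7.4
eef_pos: [422.2, 222.1, 186.9]
ee_rot: [-0.003, -0.111, 0.994, -0.0]
force: [-0.2, -0.8, 0.3]
grip_width: 0.685
grip_force: 0.0
```

Emit:
steer_hand:
  steps: {"sx": [0, -3, -6, -9, -12, -12], "sy": [0, 0, 0, 0, 0, 0], "sz": [0, 0, 0, 0, 0, 0], "ax": [0, 0, 0, 0, 0, 0], "ay": [0, 0, 0, 0, 0, 0], "az": [0, 0, 0, 0, 0, 0]}
  jaw: 0.66

```text
time_s: 8.0
eef_pos: [435.1, 225.1, 189.6]
ee_rot: [0.0, -0.111, 0.994, 0.0]
force: [0.4, 0.0, -0.4]
grip_width: 0.66
grip_force: 0.1
```

Emit:
steer_hand:
  steps: {"sx": [-3, -6, -9, -12, -15, -18, -20], "sy": [0, 0, 0, 0, 0, 0, 0], "sz": [0, 0, 0, 0, 0, 0, 0], "ax": [0, 0, 0, 0, 0, 0, 0], "ay": [0, 0, 0, 0, 0, 0, 0], "az": [0, 0, 0, 0, 0, 0, 0]}

```text
time_s: 8.7
eef_pos: [454.9, 229.5, 189.5]
ee_rot: [0.001, -0.111, 0.994, 0.0]
force: [-1.1, -0.1, 1.3]
grip_width: 0.662
grip_force: 0.6
```

Emit:
steer_hand:
  steps: {"sx": [-3, -6, -9, -12, -14], "sy": [0, 0, 0, 0, 0], "sz": [0, 0, 0, 0, 0], "ax": [0, 0, 0, 0, 0], "ay": [0, 0, 0, 0, 0], "az": [0, 0, 0, 0, 0]}

```text
time_s: 9.2
eef_pos: [468.3, 232.6, 189.4]
ee_rot: [-0.0, -0.111, 0.994, 0.0]
force: [-2.5, -0.5, 2.4]
grip_width: 0.663
grip_force: 1.2
```

Emit:
steer_hand:
  steps: {"sx": [-2, -4, -6, -8], "sy": [0, 0, 0, 0], "sz": [0, 0, 0, 0], "ax": [0, 0, 0, 0], "ay": [0, 0, 0, 0], "az": [0, 0, 0, 0]}

```text
time_s: 9.6
eef_pos: [476.0, 234.3, 189.3]
ee_rot: [-0.0, -0.111, 0.994, 0.0]
force: [-0.7, 0.8, -0.2]
grip_width: 0.662
grip_force: 0.5
```

Emit:
steer_hand:
  steps: {"sx": [-2, -4, -6, -6], "sy": [0, 0, 0, 0], "sz": [0, 0, 0, 0], "ax": [0, 0, 0, 0], "ay": [0, 0, 0, 0], "az": [0, 0, 0, 0]}

```text
time_s: 10.0
eef_pos: [480.6, 235.5, 188.5]
ee_rot: [-0.003, -0.111, 0.994, -0.0]
force: [-8.6, -1.9, 0.8]
grip_width: 0.659
grip_force: 4.4
```

Emit:
steer_hand:
  steps: {"sx": [-2, -4, -4], "sy": [0, 0, 0], "sz": [0, 0, 0], "ax": [0, 0, 0], "ay": [0, 0, 0], "az": [0, 0, 0]}

```text
time_s: 10.3
eef_pos: [482.6, 236.1, 187.3]
ee_rot: [-0.008, -0.111, 0.994, -0.001]
force: [-20.4, -5.9, 3.9]
grip_width: 0.655
grip_force: 10.5
```

```bash
python3 - <<'E'
from h import *
c=camrig.capture("wrist")[:,:,::-1];b=camrig.capture("side")[:,:,::-1]
o=np.zeros((480,800,3),np.uint8)
o[:,:320]=c[:,160:480];o[:360,320:]=cv2.resize(b[190:310,240:400],(480,360),interpolation=cv2.INTER_CUBIC)
cv2.imwrite("pics/m3.png",o)
E
```

```text
(no output)
```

View pics/m3.png

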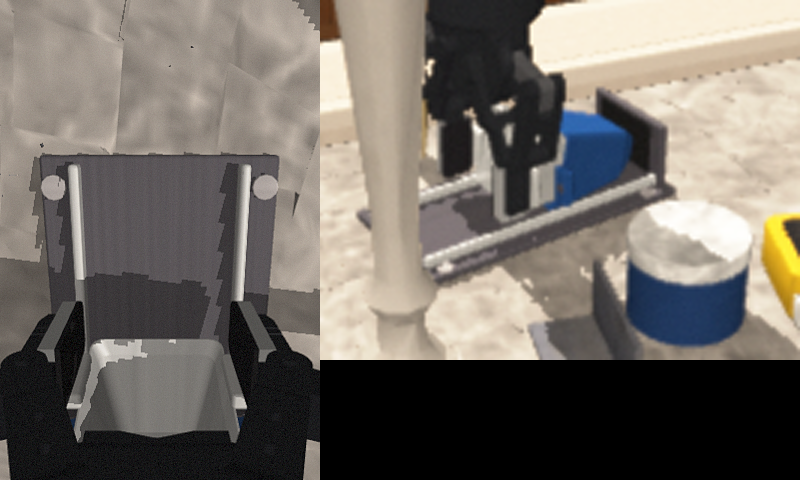

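Grey is in the blue pot, blue against the stop, contact rigid at about 20 N. On to the red pot.

Emit:
steer_hand:
  steps: {"sx": [10, 20, 25, 30, 35, 35, 35], "sy": [0, 0, 0, 0, 0, 0, 0], "sz": [0, -10, -50, -95, -135, -145, -145], "ax": [0, 0, 0, 0, 0, 0, 0], "ay": [0, 0, 0, 0, 0, 0, 0], "az": [0, 0, 0, 0, 0, 0, 0]}
  jaw: 0.75

```text
time_s: 11.1
eef_pos: [451.6, 228.8, 335.7]
ee_rot: [0.002, -0.111, 0.994, 0.0]
force: [-0.6, -0.1, -1.5]
grip_width: 0.751
grip_force: 0.0
```

```bash
python3 go.py 328 295 330 .629
```

```text
d [106.   91.8   5.4] rv [-0.     0.004 -0.407] pos [451.6 228.8 335.7]
```

Emit:
steer_hand:
  steps: {"sx": [30, 62, 90, 106, 106, 106, 106], "sy": [26, 52, 78, 92, 92, 92, 92], "sz": [0, 0, 2, 4, 5, 5, 5], "ax": [0, 0, 0, 0, 0, 0, 0], "ay": [0, 0, 0, 0, 0, 0, 0], "az": [-0.12, -0.25, -0.37, -0.407, -0.407, -0.407, -0.407]}
  jaw: 0.75

```text
time_s: 11.8
eef_pos: [328.7, 294.8, 328.8]
ee_rot: [-0.0, -0.309, 0.951, 0.0]
force: [-0.5, -0.0, -0.2]
grip_width: 0.752
grip_force: 0.0
```

```bash
python3 - <<'E'
from h import *
c=camrig.calibration("wrist")
import pickle;pickle.dump(c,open("w2.pkl","wb"))
i=camrig.capture("wrist")[:,:,::-1];cv2.imwrite("pics/w2.png",i)
cv2.imwrite("pics/w2c.png",cv2.resize(i[150:330,200:440],(800,600),interpolation=cv2.INTER_CUBIC))
E
python3 go.py 328 295 330 .629
```

```text
d [ 0.4  0.7 -1. ] rv [ 0.    -0.    -0.002] pos [328.7 294.7 329. ]
```

View pics/w2c.png

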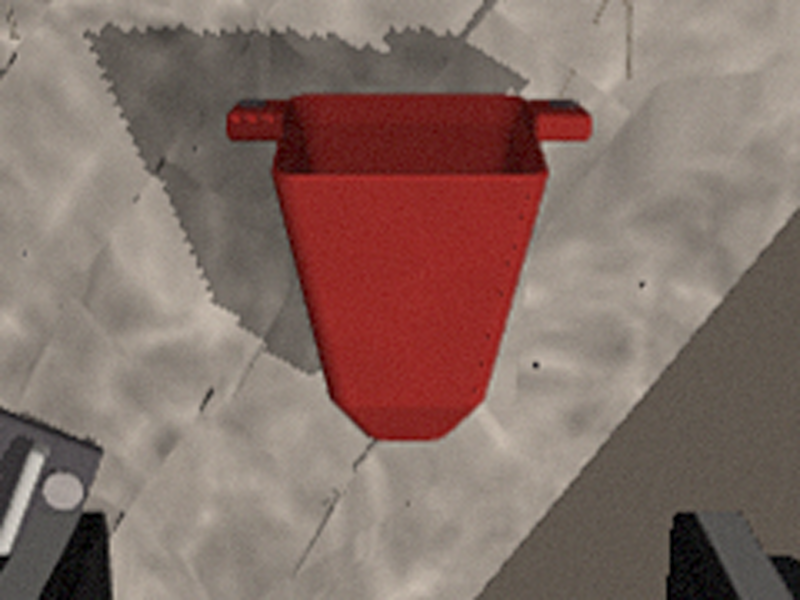

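```bash
python3 - <<'E'
from fit import *; import pickle
c=pickle.load(open("w2.pkl","rb"))
C=lambda l:np.array([((x+.5)/3.333-.5+200,(y+.5)/3.333-.5+150) for x,y in l])
print(fit(pot[:4],C([(591,122),(228,122),(547,172),(275,172)]),[328,295,.63],0,"wrist",c))
n=px2w("wrist",C([(408,440)]),15,c);print(n)
E
python3 go.py 327 295 187 .629
```

```text
(array([324.73545125, 297.62686978,   0.62753607]), array([ 0.8,  0.2, -0.8,  0.2,  2.2, -0.1, -2.2, -0.1]))
[[358.08028473 322.17933384  15.        ]]
d [  1.2   1.2 142. ] rv [ 0.    -0.    -0.002] pos [328.7 294.7 329. ]
```

```bash
python3 go.py 325.7 297.3 185 .628
```

```text
d [  0.9   3.8 144. ] rv [ 0.    -0.    -0.001] pos [328.7 294.7 329. ]
```

Emit:
steer_hand:
  steps: {"sx": [1, 1, 1, 1, 1, 1, 1], "sy": [4, 4, 4, 4, 4, 4, 4], "sz": [35, 75, 110, 135, 143, 143, 143], "ax": [0, 0, 0, 0, 0, 0, 0], "ay": [0, 0, 0, 0, 0, 0, 0], "az": [0, 0, 0, 0, 0, 0, 0]}

```text
time_s: 12.55
eef_pos: [325.3, 297.9, 187.4]
ee_rot: [0.001, -0.309, 0.951, 0.0]
force: [-1.5, 0.1, 0.9]
grip_width: 0.753
grip_force: 0.0
```

Emit:
steer_hand:
  steps: {"sx": [0, 0, 0, 0, 0, 0], "sy": [0, 0, 0, 0, 0, 0], "sz": [0, 0, 0, 0, 0, 0], "ax": [0, 0, 0, 0, 0, 0], "ay": [0, 0, 0, 0, 0, 0], "az": [0, 0, 0, 0, 0, 0]}
  jaw: 0.0
  grip_force: 40

```text
time_s: 13.15
eef_pos: [325.0, 297.9, 187.8]
ee_rot: [0.001, -0.309, 0.951, 0.0]
force: [-0.9, -2.0, 7.6]
grip_width: 0.539
grip_force: 38.8
```

Emit:
steer_hand:
  steps: {"sx": [0, 0, 0, 0, 0], "sy": [0, 0, 0, 0, 0], "sz": [-20, -50, -80, -90, -90], "ax": [0, 0, 0, 0, 0], "ay": [0, 0, 0, 0, 0], "az": [0, 0, 0, 0, 0]}

```text
time_s: 13.65
eef_pos: [324.7, 297.9, 277.7]
ee_rot: [0.002, -0.309, 0.951, 0.001]
force: [-0.7, -0.3, -2.0]
grip_width: 0.535
grip_force: 40.5
```

```bash
python3 go.py 448 228.2 275 .222
```

```text
d [ -58.7 -128.9    2.9] rv [0.001 0.003 0.407] pos [324.7 297.9 277.7]
```

Emit:
steer_hand:
  steps: {"sx": [-15, -30, -45, -59, -59, -59, -59], "sy": [-32, -64, -98, -129, -129, -129, -129], "sz": [0, 0, 0, 0, 0, 0, 0], "ax": [0, 0, 0, 0, 0, 0, 0], "ay": [0, 0, 0, 0, 0, 0, 0], "az": [0.12, 0.25, 0.37, 0.407, 0.407, 0.407, 0.407]}

```text
time_s: 14.35
eef_pos: [447.4, 228.6, 275.5]
ee_rot: [-0.001, -0.111, 0.994, 0.0]
force: [-1.2, -0.6, -0.6]
grip_width: 0.535
grip_force: 40.7
```

```bash
python3 go.py 448 228.3 198.5 .222
python3 - <<'E'
from h import *
c=camrig.capture("wrist")[:,:,::-1];b=camrig.capture("side")[:,:,::-1]
o=np.zeros((480,800,3),np.uint8)
o[:,:320]=c[:,160:480];o[:360,320:]=cv2.resize(b[190:310,240:400],(480,360),interpolation=cv2.INTER_CUBIC)
cv2.imwrite("pics/m4.png",o)
E
```

```text
d [-0.7 -0.4 77. ] rv [ 0.001 -0.002  0.001] pos [447.4 228.6 275.5]
```

View pics/m4.png

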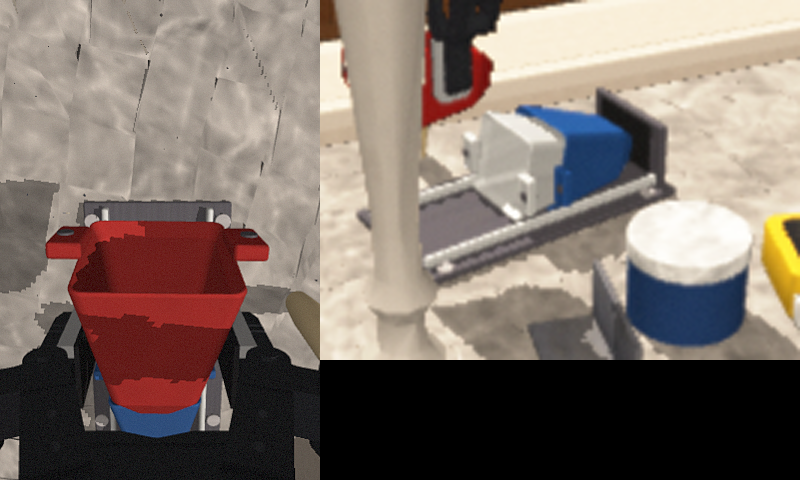

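Grey sits nested, and red is held straight above the cradle's near end (its nose at (150,405) in line with the blue pot). Lower and insert.

Emit:
steer_hand:
  steps: {"sx": [0, 0, -1, -1, -1, -1], "sy": [0, 0, 0, 0, 0, 0], "sz": [30, 55, 70, 76, 76, 76], "ax": [0, 0, 0, 0, 0, 0], "ay": [0, 0, 0, 0, 0, 0], "az": [0, 0, 0, 0, 0, 0]}

```text
time_s: 15.05
eef_pos: [449.2, 228.7, 201.1]
ee_rot: [0.001, -0.111, 0.994, 0.0]
force: [0.9, -0.1, 0.5]
grip_width: 0.539
grip_force: 40.6
```

Emit:
steer_hand:
  steps: {"sx": [-5, -10, -15, -15], "sy": [0, 0, 0, 0], "sz": [0, 0, 0, 0], "ax": [0, 0, 0, 0], "ay": [0, 0, 0, 0], "az": [0, 0, 0, 0]}

```text
time_s: 15.45
eef_pos: [464.5, 231.8, 200.6]
ee_rot: [0.0, -0.111, 0.994, 0.0]
force: [-0.7, 0.2, -0.7]
grip_width: 0.544
grip_force: 40.7
```

Emit:
steer_hand:
  steps: {"sx": [-4, -8, -12, -12, -12], "sy": [0, 0, 0, 0, 0], "sz": [0, 0, 0, 0, 0], "ax": [0, 0, 0, 0, 0], "ay": [0, 0, 0, 0, 0], "az": [0, 0, 0, 0, 0]}

```text
time_s: 15.95
eef_pos: [475.5, 234.4, 200.3]
ee_rot: [-0.0, -0.111, 0.994, 0.0]
force: [-0.1, -0.2, -2.1]
grip_width: 0.54
grip_force: 40.7
```

Emit:
steer_hand:
  steps: {"sx": [0, 0, 0], "sy": [0, 0, 0], "sz": [2, 3, 3], "ax": [0, 0, 0], "ay": [0, 0, 0], "az": [0, 0, 0]}

```text
time_s: 16.25
eef_pos: [475.4, 234.4, 197.3]
ee_rot: [-0.0, -0.111, 0.994, 0.0]
force: [0.2, 0.2, -0.2]
grip_width: 0.539
grip_force: 40.7
```

Emit:
steer_hand:
  steps: {"sx": [0, 0, 0, 0], "sy": [0, 0, 0, 0], "sz": [0, 0, 0, 0], "ax": [0, 0, 0, 0], "ay": [0, 0, 0, 0], "az": [0, 0, 0, 0]}
  jaw: 0.75

```text
time_s: 16.65
eef_pos: [475.6, 234.4, 197.5]
ee_rot: [-0.0, -0.111, 0.994, 0.0]
force: [0.4, 0.6, 0.5]
grip_width: 0.747
grip_force: 0.1
```

Emit:
steer_hand:
  steps: {"sx": [0, 0, 15, 50, 60, 60, 60, 60], "sy": [0, 0, 0, 0, 0, 0, 0, 0], "sz": [-25, -65, -75, -75, -60, -25, 6, 6], "ax": [0, 0, 0, 0, 0, 0, 0, 0], "ay": [0, 0, 0, 0, 0, 0, 0, 0], "az": [0, 0, 0, 0, 0, 0, 0, 0]}
  jaw: 0.68

```text
time_s: 17.45
eef_pos: [416.0, 220.9, 188.8]
ee_rot: [-0.003, -0.111, 0.994, -0.0]
force: [-0.7, -0.1, 0.8]
grip_width: 0.679
grip_force: 0.0
```

Emit:
steer_hand:
  steps: {"sx": [0, -3, -6, -9, -12, -12], "sy": [0, 0, 0, 0, 0, 0], "sz": [0, 0, 0, 0, 0, 0], "ax": [0, 0, 0, 0, 0, 0], "ay": [0, 0, 0, 0, 0, 0], "az": [0, 0, 0, 0, 0, 0]}
  jaw: 0.66

```text
time_s: 18.05
eef_pos: [429.0, 223.9, 191.6]
ee_rot: [-0.0, -0.111, 0.994, 0.0]
force: [-0.9, -0.2, 0.5]
grip_width: 0.663
grip_force: 0.3
```

Emit:
steer_hand:
  steps: {"sx": [-3, -6, -9, -12, -15, -18, -20], "sy": [0, 0, 0, 0, 0, 0, 0], "sz": [0, 0, 0, 0, 0, 0, 0], "ax": [0, 0, 0, 0, 0, 0, 0], "ay": [0, 0, 0, 0, 0, 0, 0], "az": [0, 0, 0, 0, 0, 0, 0]}

```text
time_s: 18.75
eef_pos: [448.5, 228.3, 191.4]
ee_rot: [-0.0, -0.111, 0.994, 0.0]
force: [-1.8, -0.5, 0.8]
grip_width: 0.66
grip_force: 0.9
```

Emit:
steer_hand:
  steps: {"sx": [-2, -4, -6, -8, -8], "sy": [0, 0, 0, 0, 0], "sz": [0, 0, 0, 0, 0], "ax": [0, 0, 0, 0, 0], "ay": [0, 0, 0, 0, 0], "az": [0, 0, 0, 0, 0]}

```text
time_s: 19.25
eef_pos: [456.2, 230.1, 191.4]
ee_rot: [0.0, -0.111, 0.994, 0.0]
force: [-0.8, 0.1, 0.8]
grip_width: 0.661
grip_force: 0.3
```

Emit:
steer_hand:
  steps: {"sx": [-1, -3, -5, -5], "sy": [0, 0, 0, 0], "sz": [0, 0, 0, 0], "ax": [0, 0, 0, 0], "ay": [0, 0, 0, 0], "az": [0, 0, 0, 0]}

```text
time_s: 19.65
eef_pos: [458.8, 230.8, 190.7]
ee_rot: [-0.005, -0.111, 0.994, -0.001]
force: [-18.9, -5.7, 12.6]
grip_width: 0.662
grip_force: 10.1
```

Emit:
steer_hand:
  steps: {"sx": [-1, -2, -3, -3, -3], "sy": [0, 0, 0, 0, 0], "sz": [0, 0, 0, 0, 0], "ax": [0, 0, 0, 0, 0], "ay": [0, 0, 0, 0, 0], "az": [0, 0, 0, 0, 0]}

```text
time_s: 20.15
eef_pos: [460.1, 231.2, 190.3]
ee_rot: [-0.009, -0.111, 0.994, -0.001]
force: [-31.9, -9.8, 21.3]
grip_width: 0.664
grip_force: 16.9
```

Emit:
steer_hand:
  steps: {"sx": [10, 20, 25, 30, 50, 70, 90, 110], "sy": [0, 0, 0, 0, 40, 85, 130, 175], "sz": [0, 0, -40, -85, -130, -150, -160, -160], "ax": [0, 0, 0, 0, 0, 0, 0, 0], "ay": [0, 0, 0, 0, 0, 0, 0, 0], "az": [0, 0, 0, 0, 0, 0, 0, 0]}

```text
time_s: 20.95
eef_pos: [325.5, 367.8, 352.6]
ee_rot: [0.002, -0.11, 0.994, 0.001]
force: [1.5, -0.4, -0.3]
grip_width: 0.66
grip_force: 0.0
```

Emit:
steer_hand:
  steps: {"sx": [20, 40, 60, 60, 60], "sy": [45, 90, 130, 130, 130], "sz": [0, 0, 0, 0, 0], "ax": [0, 0, 0, 0, 0], "ay": [0, 0, 0, 0, 0], "az": [0, 0, 0, 0, 0]}

```text
time_s: 21.45
eef_pos: [238.9, 480.5, 350.5]
ee_rot: [0.0, -0.112, 0.994, 0.0]
force: [0.2, -0.3, 0.2]
grip_width: 0.664
grip_force: 0.0
```

```bash
python3 - <<'E'
from h import *
a=camrig.capture("top")[:,:,::-1];b=camrig.capture("side")[:,:,::-1]
o=np.zeros((600,800,3),np.uint8)
o[:600,:400]=cv2.resize(a[160:340,225:345],(400,600),interpolation=cv2.INTER_CUBIC)
o[:300,400:]=cv2.resize(b[190:310,240:400],(400,300),interpolation=cv2.INTER_CUBIC)
o[300:,400:]=cv2.resize(a,(400,300))
cv2.imwrite("pics/m5.png",o)
E
```

```text
(no output)
```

View pics/m5.png

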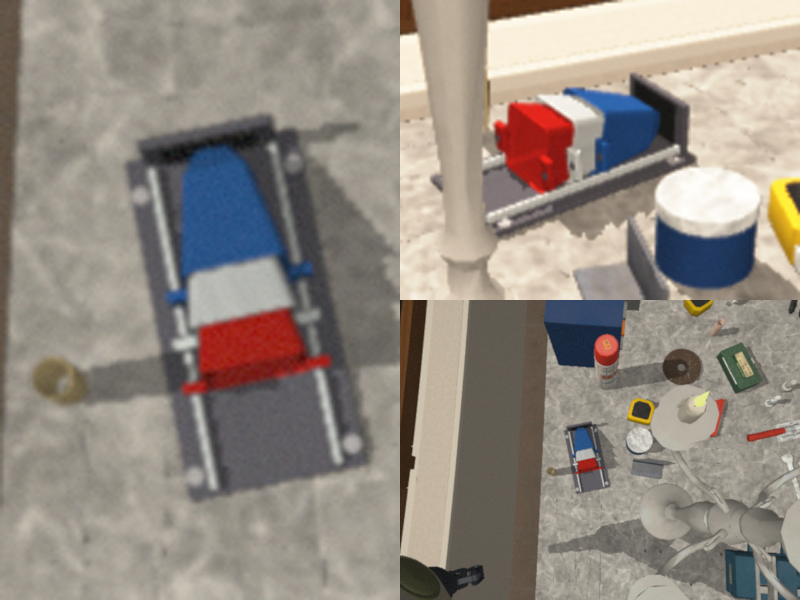

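The picture shows blue, grey and red in line (ears near y≈283, 330, 375), blue's foot near the stop, and the bystanders unmoved. I'll check spacings numerically.

```bash
python3 - <<'E'
from fit import *
D=lambda l:[((x+.5)/3.3333-.5+225,(y+.5)/3.3333-.5+160) for x,y in l]
u=np.array([np.cos(.222),np.sin(.222)]);v=np.array([-u[1],u[0]])
e=px2w("top",D([(170,297),(310,267),(176,344),(318,315),(188,388),(328,360)]),[39,39,41.5,41.5,44,44])[:,:2]
a=e@u;l=e@v;print(a.round(1),l.round(1))
m=(a[::2]+a[1::2])/2;print("origins",m+34.5,"steps",np.diff(m),"yaw",[np.arctan2(-(e[i+1]-e[i])[0]*-1,-(e[i+1]-e[i])[1]) for i in(0,2,4)])
E
```

```text
[555.6 556.3 531.7 531.7 509.  508.7] [158.   87.1 159.3  88.  157.4  87.7]
origins [590.4428311  566.20902867 543.37790529] steps [-24.23380243 -22.83112337] yaw [np.float64(0.23107902091846005), np.float64(0.22131434462329228), np.float64(0.21724146264212202)]
```

```bash
python3 -c "
from rig import ctrl, camrig
print(ctrl.finish_job())"
```

```text
the job is handed in; nothing more can be done
None
```

I nested grey into blue, then red into grey, pushed the stack home against the end stop and handed the job in at about 21.5 s; in the last pictures the pots sit about 24 and 23 mm apart (23 mm is fully nested), blue is within measuring error of the stop, and nothing standing nearby has visibly moved.

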